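# Hang the lopsided puzzle caddy level on its hanger

### The arm

A 6-joint arm with a two-finger parallel gripper is mounted at the origin on the work surface. World frame = base frame: x ahead of the robot, y to its left, z up, the work surface at z = 0. Lengths are in m, angles in rad, forces in N, time in s.
With the tool pointing down it reaches from about 0.325 to 0.9 m from the base axis. Payload 6.1 kg.
Tool frame: the origin (TCP) lies midway between the tips of the shut fingers; the grasp point (between the pads) lies 19 mm behind it; y points along the fingers, z is the direction in which the jaws open and shut, and the axes are right-handed (so a half turn about y gives the same grasp; the last joint's range is limited). The gripper opens to 87 mm and grips with 3 to 60 N. Pads are 19 mm wide; open, the fingers measure 117 mm over their backs; the gripper's body (75 mm by 190 mm) begins 51 mm behind the grasp point.
Start: joints at [1.111, 0.22, 1.526, -0, 1.395, -0.126], TCP at [0.205, 0.59, 0.223] pointing down, gripper open.
Joint ranges: [-2.98, 2.98], [-0.91, 2.08], [0.09, 2.57], [-1.24, 4.39], [0.2, 2.65], [-2.68, 2.68]. Speed limits (rad/s): [2.57, 2.57, 3.01, 3.14, 3.14, 3.14].

### API

Orientations are given as [roll, pitch, yaw] about the fixed x, y, z axes, in that order (R = Rz(yaw) Ry(pitch) Rx(roll)).
In Python, from plant import ctrl, vision, finish_job, nets gives the robot as it stands.
- The arm moves only by the shell command python3 -m handwheel 'ROWS' [FORCE]. ROWS is JSON, one flat list of numbers, 5 for each row, row after row: the opening, from 0 (shut) to 1 (fully open), then the shift along the world's x, y, z in m, then the turn about the world's z in rad. In form: [jaw, x, y, z, yaw, jaw, x, y, z, yaw, ...]. A call has exactly 5 rows; each row is the pose to reach, as a shift and turn from the pose measured when the call began; what a row does not reach only later rows make up. A row lasts 1/12 s, in which the tool goes at most 41.7 mm and 7.16 degrees, less where a joint would pass 70% of its speed; a pose out of reach is approached as far as the arm can. A call with a gripper value outside its range is refused whole. The fingers move at their own pace and stop on an object; FORCE is the grip in N (left out, the last holds). Time passes only in rows, so rows that repeat a pose let the fingers close, or fill a call up. It gives the time, the measured TCP pose, the force and the opening at its end, in the units of the state.
- ctrl.get_state(): the state, without advancing time (a new reading comes with each control period).
- vision.read_camera(name): name is "side" or "top"; returns the picture (400x640x3 uint8, red, green, blue); there is no depth.
- vision.get_calibration(name): a dict with "K" (3x3 intrinsics, pixels), "xyz" and "rotation" of the camera in the world. Camera axes: x right, y up, looking along -z (the intrinsics and any distortion apply to the point x, -y, -z); pixel columns grow to the right and rows downward; lengths in m; the calibration is good to about 2 mm. A picture is of the moment at which its call begins. get_calibration takes no time and is no camera call.
- finish_job(): hands the job in, once; it reports no verdict.
Trained networks look in the newest picture that a camera, given by its name, has taken for a name from the list of things; names that differ only in an ending like _2 or _b are one class to them, and where a whole thing is asked for, a point or a joint stands for the part that bears it (a point fixed in the world has none). Each returns a list of dicts, best first, with "conf" (0 to 1); they miss things now and then, are a little off and sometimes report something else, mostly with a low value. They report only what shows in the picture. A call takes as long as a camera call. They do not tell look-alikes from the thing itself.
- nets.trace(camera, thing): "pixels" (400x640 bool, what is visible of it) and "location" ([row, column] in pixels, amid what is visible of it).
The state is a dict: "time_s": time; "joint_positions": joint angles; "qvel": joint speeds; "tau": joint torques, N m; "tcp_pos": TCP position; "eef_rot": TCP orientation; "force": force on the tool from outside, world axes, zero at the start; "wrist_torque": the same for the moment, N m; "finger_gap": opening from 0.0 (shut) to 1.0 (fully open).
Only numpy, scipy, OpenCV 4.12 (cv2) and the standard library are available. Lean on these libraries where they do the work, as an engineer would, in place of code of your own. Each camera call takes 0.05 s, during which the arm holds its last target.

### The job

Lift the wooden puzzle caddy by its handle, keep it upright, and hang the handle on the hook of the hanger stand at the caddy's balance point, so that it hangs level; one of its two closed tins is full and the other nearly empty, so feel where the weight lies. Set the handle gently down into the hook, let the hook take the weight while you still hold on, and only then let go, so that the caddy does not swing or tip. Leave both tins in the caddy and the other things on the table where they are.

Things in the scene. Friction and masses are not known exactly. Their poses are not given: they have to be found in the camera images.
- caddy: open plywood carrying caddy, 96 x 330 mm, 176 mm high; origin at the centre of its underside, z up, y along its length and handle. Walls 52 mm high; two end boards carry the handle. Tins in both end trays. The empty caddy (260 g) balances at its middle; loaded, 0.45 to 0.8 kg, its weight centres 47 mm above the underside and the balance point lies 24 to 67 mm from the middle, towards the full tin
- grip (a point): middle of the caddy's handle, at the centre of its section, 161 mm above the caddy's underside; axes as the caddy. The handle is a wooden bar 314 mm long (y), 16 mm wide (x), 22 mm high (z); its underside is 150 mm above the caddy's underside, with free space below it down to the tins
- tin_1: closed aluminium tin with a blue band, 82 mm across, 70 mm high, loose in one end tray of the caddy (115 mm from its middle, floor 6 mm above the caddy's underside); origin at the centre of its underside. Looks just like tin_2; either may be the full one
- tin_2: the other tin, same look and size, in the other end tray
- stand: countertop hanger, fixed: dark foot plate 200 x 170 x 12 mm (65 mm to -x, 135 mm to +x of the origin), round post 100 mm to +x, 266 mm high, and at its top a flat steel arm, 10 mm wide (y), that runs to -x and ends in a hook. Origin on the table right under the hook's seat, z up
- seat (a point): centre of the hook's seat, the surface the handle rests on, 235 mm above the table; x along the arm towards the post, y across it. The seat is a flat dip, 10 mm wide (y), 24 mm long (x), between the arm (10 mm higher, behind) and a front lip with a red cap, 28 mm high. The handle lies across the arm: the arm goes in under the handle from the front (-x), then the handle is lowered
- mug: white mug, 76 mm across, 85 mm high, handle to its +y; bystander, origin under its centre
- puzzle_box: closed puzzle box, 154 x 214 x 49 mm; bystander, origin under its centre
- book: red book lying flat, 134 x 194 x 27 mm; bystander, origin under its centre
- sorting_tray: white tray with puzzle pieces, 130 x 170 x 22 mm; bystander, origin under its centre
- glue_jar: white jar with a red cap, 56 mm across, 75 mm high; bystander, origin under its centre
- glasses_case: black spectacle case, 60 x 160 x 34 mm; bystander, origin under its centre
Things that resemble listed ones, but are neither listed nor needed, are in the scene too. What is shaped like the tin_1 but orange or purple is not meant.

How it is judged:
By the outcome, as a careful person would: the job done as asked, in the order asked, and still so for the second after the job is handed in, with the robot touching nothing.
It also fails if it takes over 69 s, if anything falls off the work surface, if the arm or the gripper's body presses on something with over 40 N, if the wrist force passes 120 N, or if a joint passes its speed limit or range.

## Working session

There is one attempt and no reset: what is moved stays moved. The work goes in short steps, Python scripts to look and compute and a shell command to move; the robot and the scene stay as the last step left them, time stands still between calls to the robot, and variables do not carry over. Pictures are saved under pics/ and viewed, and the job is handed in when it is done.

```bash
ls; mkdir -p pics; python3 - <<'E'
from plant import ctrl, vision
import cv2, json
for c in ("side","top"):
    im=vision.read_camera(c); cv2.imwrite(f"pics/{c}0.png",im[:,:,::-1])
    print(c,vision.get_calibration(c))
print(ctrl.get_state())
E
```

```text
pics
side {'K': array([[497.57801382,   0.        , 324.37671268],
       [  0.        , 497.57801382, 200.92395319],
       [  0.        ,   0.        ,   1.        ]]), 'xyz': array([0.13588733, 1.28666013, 1.34242369]), 'rotation': array([ 0.85046818,  0.00467613, -2.90524559])}
top {'K': array([[475.37657504,   0.        , 321.05486305],
       [  0.        , 475.37657504, 206.21583539],
       [  0.        ,   0.        ,   1.        ]]), 'xyz': array([ 0.14326647, -0.0168591 ,  1.91299854]), 'rotation': array([ 0.17238753,  0.00976836, -1.59832384])}
{'time_s': 0.1, 'joint_positions': array([ 1.11089698e+00,  2.21168579e-01,  1.52751991e+00,  1.29358096e-07,
        1.39467733e+00, -1.26122048e-01]), 'qvel': array([ 0.00028641, -0.00158066, -0.00374083, -0.00050103,  0.00142925,
        0.00148738]), 'tau': array([ 8.11974332e-04, -4.95938551e+01, -3.88521910e+01,  7.00924988e-02,
        5.14416152e-02, -5.58842248e-05]), 'tcp_pos': array([0.20452306, 0.58999191, 0.22152115]), 'eef_rot': array([-1.57255539e+00,  2.23168298e-04, -3.33777519e-01]), 'force': array([0.63839627, 0.5559612 , 0.16940591]), 'wrist_torque': array([-0.01883813, -0.04984197,  0.00555916]), 'finger_gap': 0.9972215221224408}
```

View pics/side0.png

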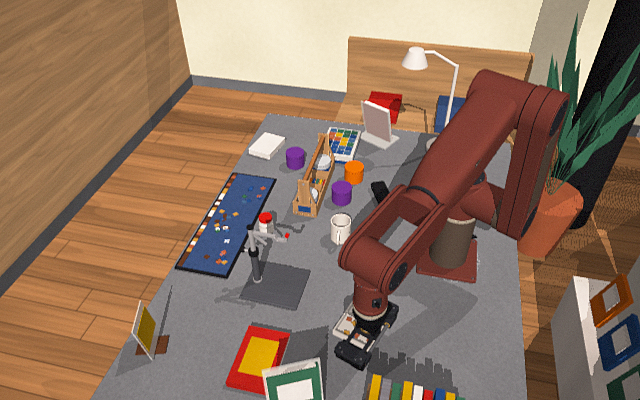

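View pics/top0.png

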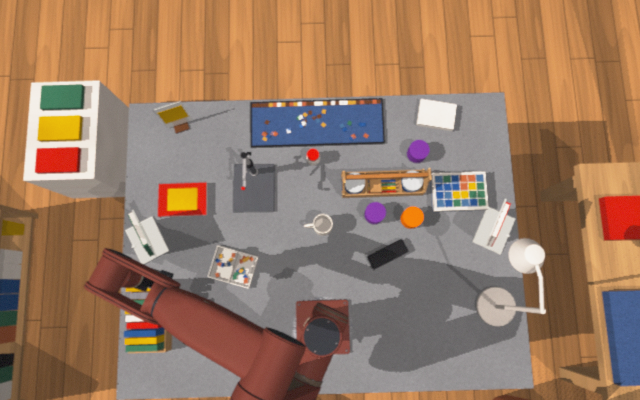

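Top view: up is +x and left is +y. The caddy is at about (387,183), the stand foot at (254,187), its red cap at (243,188), and the post top near (248,155). Next I'll localise with the nets and both views.

```bash
cat > h.py <<'E'
import numpy as np, cv2
from scipy.spatial.transform import Rotation as Ro
from plant import ctrl, vision, nets
def cam(n):
    c=vision.get_calibration(n); return c["K"],np.array(c["xyz"]),Ro.from_euler("xyz",c["rotation"]).as_matrix()
def ray(n,u,v):
    K,p,R=cam(n); d=np.array([(u-K[0,2])/K[0,0],-(v-K[1,2])/K[1,1],-1.]); return p,R@d
def atz(n,u,v,z):
    p,d=ray(n,u,v); return p+d*(z-p[2])/d[2]
def proj(n,X):
    K,p,R=cam(n); q=(np.atleast_2d(X)-p)@R; return np.c_[K[0,0]*q[:,0]/-q[:,2]+K[0,2],K[1,1]*-q[:,1]/-q[:,2]+K[1,2]]
def tri(a,b):
    (p,d),(q,e)=ray("side",*a),ray("top",*b); d/=np.linalg.norm(d);e/=np.linalg.norm(e)
    s=np.linalg.lstsq(np.c_[d,-e],q-p,rcond=None)[0]; A=p+s[0]*d;B=q+s[1]*e
    return (A+B)/2,np.linalg.norm(A-B)
E
python3 - <<'E'
from h import *
for c in ("side","top"):
    im=vision.read_camera(c); o=im.copy()
    for t,col in (("caddy",(255,0,0)),("stand",(0,255,0)),("tin_1",(0,0,255))):
        for r in nets.trace(c,t):
            m=r["pixels"]; ys,xs=np.nonzero(m)
            print(c,t,round(r["conf"],2),np.round(r["location"]),m.sum(),xs.min(),xs.max(),ys.min(),ys.max())
            if r["conf"]>.4: o[m]=(o[m]*.5+np.array(col)*.5).astype(np.uint8)
    box=dict(side=(220,110,160,200),top=(220,130,230,85))[c]
    x,y,w,h=box
    a=cv2.resize(im[y:y+h,x:x+w],None,fx=3,fy=3,interpolation=cv2.INTER_CUBIC)
    b=cv2.resize(o[y:y+h,x:x+w],None,fx=3,fy=3,interpolation=cv2.INTER_CUBIC)
    cv2.imwrite(f"pics/{c}1.png",a[:,:,::-1]);cv2.imwrite(f"pics/{c}1o.png",b[:,:,::-1])
E
```

```text
side caddy 0.81 [182. 316.] 1737 293 334 132 216
side stand 0.78 [276. 273.] 3020 239 309 224 309
side tin_1 0.8 [191. 338.] 444 332 351 180 204
side tin_1 0.77 [168. 354.] 385 345 363 159 183
side tin_1 0.76 [159. 295.] 380 286 305 146 169
side tin_1 0.65 [162. 322.] 226 313 330 154 170
side tin_1 0.47 [194. 316.] 88 310 317 187 201
side tin_1 0.28 [227. 339.] 542 331 351 213 244
top caddy 0.55 [182. 382.] 1677 342 431 170 198
top stand 0.74 [187. 254.] 2057 233 274 152 211
top tin_1 0.85 [153. 420.] 370 408 429 141 162
top tin_1 0.81 [210. 376.] 375 365 385 202 224
top tin_1 0.59 [185. 411.] 281 402 423 171 192
top tin_1 0.55 [217. 411.] 359 402 423 207 227
top tin_1 0.51 [188. 354.] 242 345 365 180 193
```

View pics/side1.png

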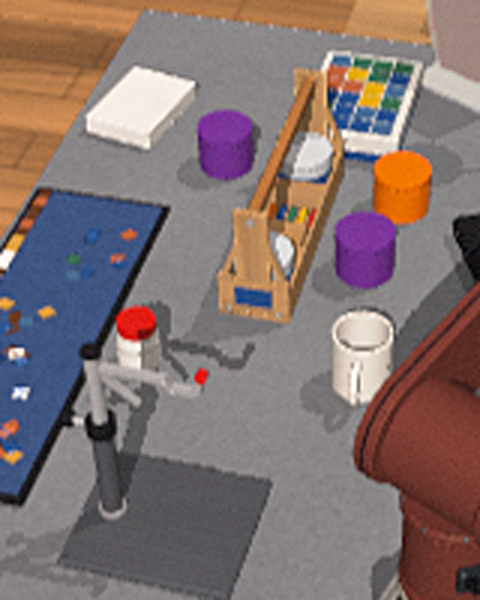

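View pics/top1.png

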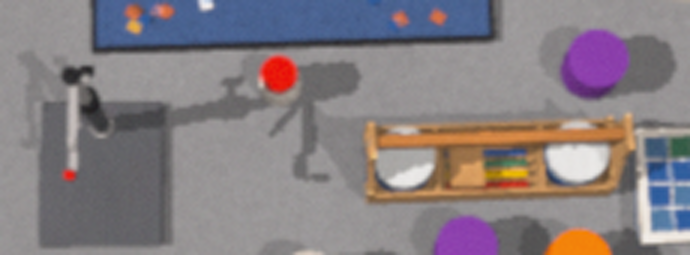

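View pics/side1o.png

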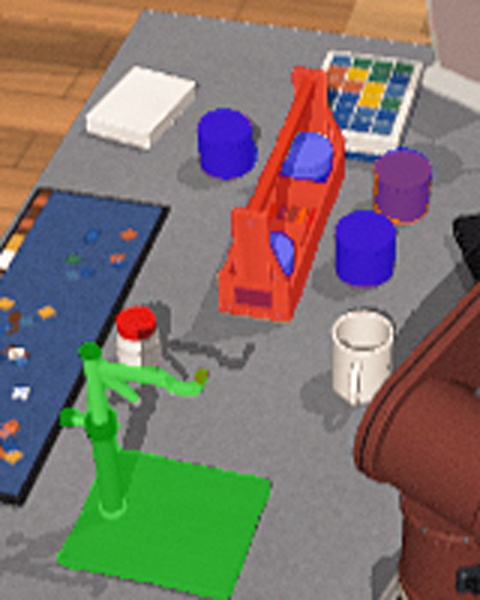

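```bash
python3 - <<'E'
import cv2
s=cv2.imread("pics/side0.png");t=cv2.imread("pics/top0.png")
def crop(im,x,y,w,h,k,n):
    a=cv2.resize(im[y:y+h,x:x+w],None,fx=k,fy=k,interpolation=cv2.INTER_CUBIC)
    for i in range(0,w,10): cv2.putText(a,str(x+i),(i*k,8),0,.3,(0,0,255),1); cv2.line(a,(i*k,8),(i*k,14),(0,0,255),1)
    for i in range(0,h,10): cv2.putText(a,str(y+i),(0,i*k+4),0,.3,(0,0,255),1)
    cv2.imwrite(n,a)
crop(s,285,128,60,95,6,"pics/a.png"); crop(t,335,160,105,45,7,"pics/b.png")
crop(s,235,220,80,90,6,"pics/c.png"); crop(t,225,145,60,75,7,"pics/d.png")
E
```

```text
(no output)
```

View pics/a.png

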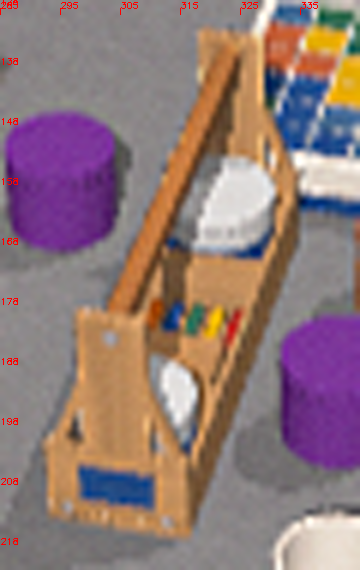

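View pics/b.png

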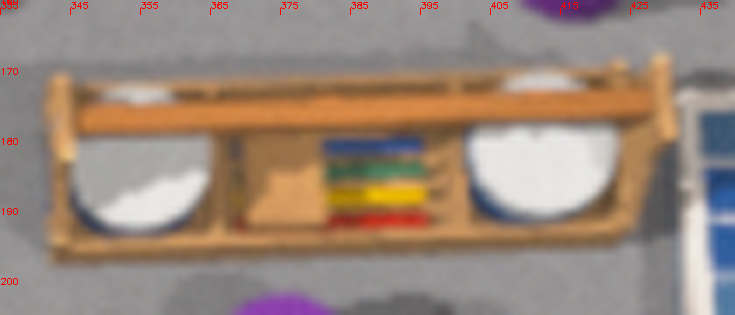

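View pics/c.png

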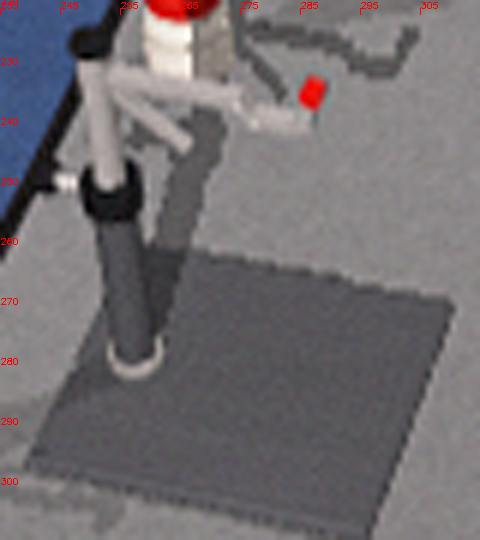

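View pics/d.png

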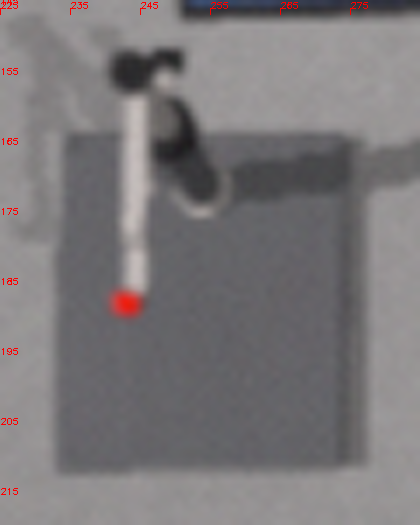

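```bash
cat > fit.py <<'E'
from h import *
from scipy.optimize import least_squares
def fit(pts,x0):
    def res(p,full=False):
        R=Ro.from_euler("z",p[3]).as_matrix(); r=[]
        for c,X,uv in pts: r.append(proj(c,R@np.array(X)+p[:3])[0]-uv)
        return np.array(r) if full else np.ravel(r)
    s=least_squares(res,x0,loss="soft_l1",f_scale=.7); return s.x,res(s.x,True)
E
python3 - <<'E'
from fit import *
np.set_printoptions(precision=4,suppress=True)
C=[("side",(.048,.165,0),(293,214)),("side",(-.048,.165,0),(316.5,217.3)),("side",(0,.165,.176),(303.3,180.5)),("side",(0,-.157,.176),(323.7,133.5)),
("side",(0,-.157,.172),(323,136.5)),("side",(0,.157,.172),(305.5,178.7)),
("top",(0,.161,.176),(343.5,172+5)),("top",(0,-.161,.176),(429.5,173.7)),("top",(0,.157,.172),(346,177)),("top",(0,-.157,.172),(428,174.5)),("top",(-.048,.165,0.052),(342.3,196)),]
p,r=fit(C,[.6,-.2,0,0]);print("caddy",p);print(r)
for k in (.006,.012): 
  pass
S=[("side",(.135,.085,.012),(239,297.5)),("side",(-.065,-.085,.012),(310.5,270)),("side",(-.065,.085,.012),(297,309)),
("top",(.135,.085,.012),(234.5,164)),("top",(-.065,.085,.012),(233,212)),("top",(-.065,-.085,.012),(275.3,211.5)),("top",(.135,-.085,.012),(275,164)),
]
p,r=fit(S,[.55,.3,0,0]);print("stand",p);print(r)
R=Ro.from_euler("z",p[3]).as_matrix()
for n,a,b in (("cap",(286.8,235.3),(243.2,188)),("ball",(249.7,227),(243.3,155)),("seatlike",(278,239),(244,181))):
    X,e=tri(a,b);print(n,X,e,"in stand",R.T@(X-p[:3]))
E
```

```text
caddy [ 0.5547 -0.257   0.0041  0.0065]
[[ 0.1448 -0.3534]
 [ 0.1603  0.0431]
 [ 0.1043  0.2839]
 [-0.4019  0.1032]
 [ 0.3039 -2.0945]
 [-1.5062  1.6029]
 [ 0.2349  0.008 ]
 [ 0.384   0.258 ]
 [-1.2377  0.218 ]
 [ 0.585  -0.2495]
 [-0.2217  0.0284]]
stand [ 0.5251  0.264  -0.0042 -0.0111]
[[ 0.1178 -0.43  ]
 [-0.0489  0.3104]
 [-0.3825 -0.0103]
 [-0.3915  0.5136]
 [ 0.3701  0.2149]
 [-0.163  -0.0267]
 [ 0.1465 -0.2433]]
cap [0.5056 0.267  0.2568] 0.0007411830419291556 in stand [-0.0195  0.0028  0.261 ]
ball [0.6256 0.2656 0.264 ] 0.00026919584203752577 in stand [0.1004 0.0026 0.2682]
seatlike [0.5358 0.2679 0.2346] 0.0019000619894169073 in stand [0.0106 0.004  0.2388]
```

Fits agree across both views. The caddy origin is at (0.555, -0.257) with yaw about 0.006. The seat is at about (0.526, 0.266), and the cap and ball triangulate with under 1 mm ray gap. Raising and travelling now.

```bash
python3 -m handwheel '[0.7,0,0,0.035,-0.1, 0.7,0.01,-0.01,0.07,-0.2, 0.7,0.02,-0.03,0.1,-0.3, 0.7,0.035,-0.06,0.125,-0.4, 0.7,0.05,-0.09,0.15,-0.5]' 60
python3 -m handwheel '[0.7,0.015,-0.035,0,-0.12, 0.7,0.03,-0.07,0,-0.24, 0.7,0.045,-0.105,0,-0.36, 0.7,0.06,-0.14,0,-0.48, 0.7,0.075,-0.175,0,-0.6]'
python3 -m handwheel '[0.7,0.015,-0.035,0,-0.1, 0.7,0.03,-0.07,0,-0.12, 0.7,0.045,-0.105,0,-0.12, 0.7,0.06,-0.14,0,-0.12, 0.7,0.075,-0.175,0,-0.12]'
```

```text
time_s: 0.92
tcp_pos: [0.2547, 0.5001, 0.374]
eef_rot: [-1.57, 0.0, -0.837]
force: [0.9, -0.2, -0.5]
finger_gap: 0.738
time_s: 1.33
tcp_pos: [0.3299, 0.3235, 0.3743]
eef_rot: [-1.569, 0.001, -1.443]
force: [0.9, -0.1, 0.6]
finger_gap: 0.701
time_s: 1.75
tcp_pos: [0.4052, 0.1467, 0.3747]
eef_rot: [-1.568, 0.001, -1.562]
force: [0.9, -0.4, 0.2]
finger_gap: 0.7
```

```bash
python3 -m handwheel '[0.7,0.015,-0.037,0,0, 0.7,0.03,-0.074,0,0, 0.7,0.045,-0.11,0,0, 0.7,0.06,-0.147,0,0, 0.7,0.075,-0.184,0,0]'
python3 -m handwheel '[0.7,0.015,-0.037,0,0, 0.7,0.03,-0.074,0,0, 0.7,0.045,-0.11,0,0, 0.7,0.06,-0.147,0,0, 0.7,0.075,-0.184,-0.01,0]'
python3 -m handwheel '[0.7,0,-0.025,-0.02,0, 0.7,0,-0.036,-0.05,0, 0.7,0,-0.036,-0.085,0, 0.7,0,-0.036,-0.12,0, 0.7,0,-0.036,-0.14,0]'
python3 - <<'E'
from h import *
o=[]
for c in ("side","top"):
    im=vision.read_camera(c); x,y,w,h=dict(side=(260,90,140,130),top=(310,130,140,130))[c]
    o.append(cv2.resize(im[y:y+h,x:x+w],None,fx=2.8,fy=2.8,interpolation=cv2.INTER_CUBIC))
cv2.imwrite("pics/e.png",np.hstack(o)[:,:,::-1])
S=ctrl.get_state();print(S["tcp_pos"],S["force"],S["wrist_torque"])
E
```

```text
time_s: 2.17
tcp_pos: [0.4805, -0.0394, 0.3751]
eef_rot: [-1.567, 0.001, -1.563]
force: [0.3, 1.1, 0.3]
finger_gap: 0.698
time_s: 2.58
tcp_pos: [0.5566, -0.2258, 0.3673]
eef_rot: [-1.563, -0.001, -1.563]
force: [-0.2, -0.8, 0.8]
finger_gap: 0.699
time_s: 3.0
tcp_pos: [0.5547, -0.2613, 0.2225]
eef_rot: [-1.568, 0.002, -1.564]
force: [-0.7, -0.0, -1.3]
finger_gap: 0.702
[ 0.55392032 -0.26037986  0.22193242] [ 0.30582007  0.50679178 -0.62057806] [-0.1212752   0.09195841 -0.00116383]
```

View pics/e.png

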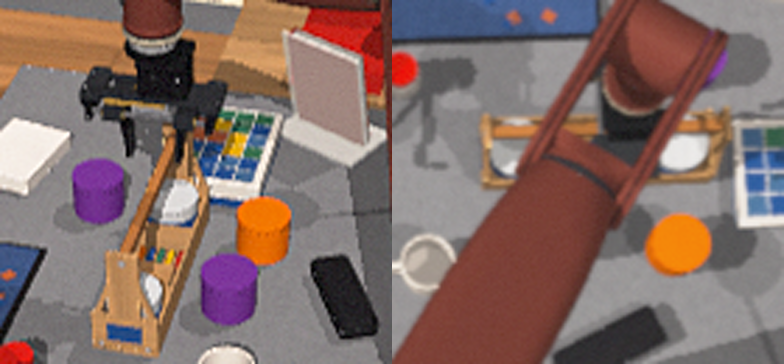

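The fingers straddle the handle (side crop, fingers at about x 128 and 180 around the bar at 165). Descend and grip.

```bash
python3 -m handwheel '[0.7,0.001,0.003,-0.03,0, 0.7,0.001,0.003,-0.06,0, 0.7,0.001,0.003,-0.078,0, 0.7,0.001,0.003,-0.078,0, 0.7,0.001,0.003,-0.078,0]'
python3 - <<'E'
from h import *
S=ctrl.get_state();print(S["tcp_pos"],S["force"],S["wrist_torque"])
E
python3 -m handwheel '[0.1,0,0,0,0, 0.1,0,0,0,0, 0.1,0,0,0,0, 0.1,0,0,0,0, 0.1,0,0,0,0]' 60
python3 -m handwheel '[0.1,0,0,0,0, 0.1,0,0,0,0, 0.1,0,0,0,0, 0.1,0,0,0,0, 0.1,0,0,0,0]' 60
python3 - <<'E'
from h import *
S=ctrl.get_state();print(S["tcp_pos"],S["force"],S["wrist_torque"])
E
```

```text
time_s: 3.52
tcp_pos: [0.5553, -0.2575, 0.1451]
eef_rot: [-1.57, 0.004, -1.563]
force: [-0.5, 0.6, 0.7]
finger_gap: 0.7
[ 0.55534706 -0.25751178  0.14510074] [-0.47228412  0.6489915   0.71286936] [-0.12444967  0.05794699  0.0420351 ]
time_s: 3.93
tcp_pos: [0.5558, -0.2578, 0.1462]
eef_rot: [-1.569, 0.003, -1.563]
force: [0.2, 0.1, 0.4]
finger_gap: 0.407
time_s: 4.35
tcp_pos: [0.5563, -0.2577, 0.1465]
eef_rot: [-1.568, 0.003, -1.563]
force: [3.7, 0.5, 0.6]
finger_gap: 0.184
[ 0.55628487 -0.25769576  0.14649072] [3.74948291 0.47087761 0.55402111] [ 0.04966433 -0.34292606  0.1773047 ]
```

```bash
cat > rd.py <<'E'
from h import *
import sys
n=int(sys.argv[1]) if len(sys.argv)>1 else 6
F=[];T=[]
for i in range(n):
    vision.read_camera("side"); S=ctrl.get_state();F.append(S["force"]);T.append(S["wrist_torque"])
F=np.array(F);T=np.array(T)
np.set_printoptions(precision=3,suppress=True)
print(S["time_s"],S["tcp_pos"],S["eef_rot"],"F",F.mean(0),F.std(0),"T",T.mean(0),T.std(0),S["finger_gap"])
E
python3 rd.py
python3 -m handwheel '[0.1,0,0,0.002,0, 0.1,0,0,0.004,0, 0.1,0,0,0.006,0, 0.1,0,0,0.008,0, 0.1,0,0,0.008,0]' 60
python3 rd.py
```

```text
4.65 [ 0.556 -0.258  0.146] [-1.568  0.003 -1.563] F [2.733 1.474 2.338] [0.492 0.468 0.706] T [ 0.166 -0.434  0.2  ] [0.042 0.065 0.028] 0.1832283264941659
time_s: 5.07
tcp_pos: [0.5556, -0.2576, 0.154]
eef_rot: [-1.57, 0.003, -1.563]
force: [-0.4, -0.7, -6.2]
finger_gap: 0.176
5.3667 [ 0.556 -0.258  0.154] [-1.569  0.003 -1.563] F [-0.02  -0.173 -6.631] [0.281 0.528 0.496] T [0.236 0.071 0.005] [0.037 0.035 0.017] 0.17990389333987128
```

```bash
python3 - <<'E'
from h import *
o=[]
for c in ("side","top"):
    im=vision.read_camera(c); x,y,w,h=dict(side=(260,100,140,130),top=(310,130,140,130))[c]
    o.append(cv2.resize(im[y:y+h,x:x+w],None,fx=2.8,fy=2.8,interpolation=cv2.INTER_CUBIC))
cv2.imwrite("pics/f.png",np.hstack(o)[:,:,::-1])
E
```

```text
(no output)
```

View pics/f.png

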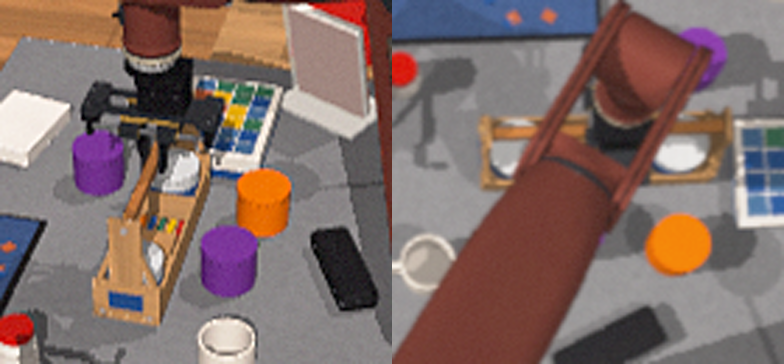

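```bash
python3 -m handwheel '[0.1,0,0,-0.003,0, 0.1,0,0,-0.006,0, 0.1,0,0,-0.0085,0, 0.1,0,0,-0.0085,0, 0.1,0,0,-0.0085,0]'
python3 -m handwheel '[0.5,0,0,0,0, 0.5,0,0,0,0, 0.5,0,0,0,0, 0.5,0,0,0,0, 0.5,0,0,0,0]'
python3 rd.py 8
python3 -m handwheel '[0.5,0,-0.005,0,0, 0.5,0,-0.01,0,0, 0.5,0,-0.015,0,0, 0.5,0,-0.018,0,0, 0.5,0,-0.018,0,0]'
python3 -m handwheel '[0.1,0,0,0,0, 0.1,0,0,0,0, 0.1,0,0,0,0, 0.1,0,0,0,0, 0.1,0,0,0,0]' 60
python3 -m handwheel '[0.1,0,0,0,0, 0.1,0,0,0,0, 0.1,0,0,0,0, 0.1,0,0,0,0, 0.1,0,0,0,0]' 60
python3 -m handwheel '[0.1,0,0,0.003,0, 0.1,0,0,0.006,0, 0.1,0,0,0.009,0, 0.1,0,0,0.012,0, 0.1,0,0,0.015,0]' 60
python3 rd.py 10
```

```text
time_s: 5.88
tcp_pos: [0.5565, -0.2575, 0.1465]
eef_rot: [-1.568, 0.003, -1.563]
force: [-0.3, 1.9, -2.0]
finger_gap: 0.177
time_s: 6.3
tcp_pos: [0.5566, -0.2579, 0.1468]
eef_rot: [-1.567, 0.002, -1.563]
force: [0.3, 0.6, 0.1]
finger_gap: 0.456
6.7 [ 0.556 -0.258  0.146] [-1.568  0.003 -1.563] F [-0.097 -0.051 -0.06 ] [0.378 0.441 0.538] T [-0.076  0.072 -0.002] [0.036 0.031 0.015] 0.49866781530238113
time_s: 7.12
tcp_pos: [0.5564, -0.2766, 0.1464]
eef_rot: [-1.568, 0.002, -1.564]
force: [0.1, 0.2, 0.1]
finger_gap: 0.499
time_s: 7.53
tcp_pos: [0.5565, -0.2764, 0.1464]
eef_rot: [-1.568, 0.002, -1.564]
force: [3.6, -0.1, 0.2]
finger_gap: 0.203
time_s: 7.95
tcp_pos: [0.5566, -0.2763, 0.1465]
eef_rot: [-1.567, 0.002, -1.563]
force: [2.2, 1.3, 1.0]
finger_gap: 0.179
time_s: 8.37
tcp_pos: [0.5562, -0.2761, 0.1613]
eef_rot: [-1.568, 0.003, -1.564]
force: [-0.5, -0.0, -6.0]
finger_gap: 0.181
8.8667 [ 0.557 -0.276  0.161] [-1.568  0.003 -1.563] F [ 0.227 -0.142 -6.763] [0.496 0.489 0.578] T [ 0.128  0.044 -0.01 ] [0.032 0.048 0.026] 0.17616779346676817
```

Two lifts agree: weight about 6.7 N and the balance point about 49 mm to -y of the middle, 30 mm to -y of the present grip. Lifting straight up and reading once more.

```bash
python3 -m handwheel '[0.1,0,0,0.004,0, 0.1,0,0,0.012,0, 0.1,0,0,0.022,0, 0.1,0,0,0.034,0, 0.1,0,0,0.048,0]' 60
python3 -m handwheel '[0.1,0,0,0.014,0, 0.1,0,0,0.028,0, 0.1,-0.002,0,0.042,0, 0.1,-0.006,0,0.054,0, 0.1,-0.012,0,0.064,0]' 60
python3 -m handwheel '[0.1,-0.008,0,0.008,0, 0.1,-0.018,0,0.014,0, 0.1,-0.028,0,0.02,0, 0.1,-0.038,0,0.024,0, 0.1,-0.046,0,0.026,0]' 60
python3 rd.py 6
python3 - <<'E'
from h import *
o=[]
for c in ("side","top"):
    im=vision.read_camera(c); x,y,w,h=dict(side=(260,80,140,130),top=(310,130,140,130))[c]
    o.append(cv2.resize(im[y:y+h,x:x+w],None,fx=2.8,fy=2.8,interpolation=cv2.INTER_CUBIC))
cv2.imwrite("pics/g.png",np.hstack(o)[:,:,::-1])
E
```

```text
time_s: 9.28
tcp_pos: [0.5566, -0.2762, 0.2108]
eef_rot: [-1.567, 0.002, -1.563]
force: [0.8, -0.3, -7.3]
finger_gap: 0.179
time_s: 9.7
tcp_pos: [0.5447, -0.2764, 0.2769]
eef_rot: [-1.566, 0.001, -1.563]
force: [-0.2, 1.0, -5.9]
finger_gap: 0.177
time_s: 10.12
tcp_pos: [0.4973, -0.2765, 0.3033]
eef_rot: [-1.566, 0.001, -1.563]
force: [0.9, -0.2, -6.6]
finger_gap: 0.176
10.4167 [ 0.499 -0.276  0.302] [-1.566  0.002 -1.563] F [ 0.026  0.164 -6.404] [0.817 0.62  0.171] T [0.128 0.094 0.018] [0.025 0.151 0.116] 0.18165199022531195
```

View pics/g.png

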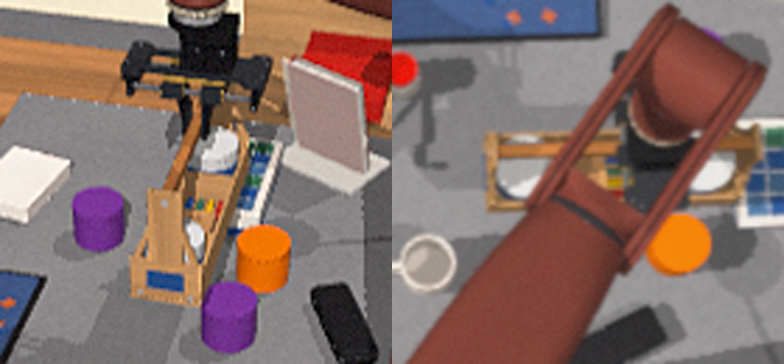

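Caddy hangs level in the grip, both tins in place (side crop). Now around in front of the hook.

```bash

python3 -m handwheel '[0.1,-0.003,0.003,0,0, 0.1,-0.008,0.009,0,0, 0.1,-0.014,0.018,0,0, 0.1,-0.021,0.03,0,0, 0.1,-0.028,0.045,0,0]'
python3 -m handwheel '[0.1,-0.007,0.018,0,0, 0.1,-0.014,0.038,0,0, 0.1,-0.021,0.058,0,0, 0.1,-0.028,0.078,0,0, 0.1,-0.034,0.098,0,0]'
python3 -m handwheel '[0.1,-0.006,0.02,0,0, 0.1,-0.012,0.04,0,0, 0.1,-0.017,0.06,0,0, 0.1,-0.021,0.08,0,0, 0.1,-0.024,0.1,0,0]'
python3 -m handwheel '[0.1,-0.002,0.02,0,0, 0.1,-0.003,0.04,0,0, 0.1,-0.003,0.06,0,0, 0.1,-0.003,0.08,0,0, 0.1,-0.003,0.1,0,0]'
python3 -m handwheel '[0.1,0,0.02,0,0, 0.1,0,0.04,0,0, 0.1,0,0.06,0,0, 0.1,0,0.08,0,0, 0.1,0,0.1,0,0]'
python3 rd.py 1
```

```text
time_s: 10.93
tcp_pos: [0.47, -0.2304, 0.3021]
eef_rot: [-1.567, 0.002, -1.563]
force: [-0.1, 0.4, -5.4]
finger_gap: 0.177
time_s: 11.35
tcp_pos: [0.4349, -0.1308, 0.3022]
eef_rot: [-1.567, 0.002, -1.563]
force: [0.9, 0.2, -6.7]
finger_gap: 0.172
time_s: 11.77
tcp_pos: [0.4097, -0.0292, 0.3023]
eef_rot: [-1.566, 0.002, -1.563]
force: [1.3, -0.2, -6.8]
finger_gap: 0.175
time_s: 12.18
tcp_pos: [0.4057, 0.0722, 0.3026]
eef_rot: [-1.565, 0.002, -1.562]
force: [0.8, -0.4, -6.6]
finger_gap: 0.182
time_s: 12.6
tcp_pos: [0.4047, 0.1735, 0.3028]
eef_rot: [-1.564, 0.003, -1.562]
force: [1.3, -1.0, -5.8]
finger_gap: 0.175
12.65 [0.405 0.177 0.303] [-1.564  0.007 -1.56 ] F [-2.151  3.264 -7.501] [0. 0. 0.] T [ 1.066  0.126 -0.009] [0. 0. 0.] 0.1772425641871029
```

```bash

python3 -m handwheel '[0.1,0,0.006,0,0, 0.1,0,0.018,0,0, 0.1,0,0.034,0,0, 0.1,0,0.05,0,0, 0.1,0,0.066,0,-0.005]'
python3 -m handwheel '[0.1,0,0.014,0,-0.01, 0.1,0,0.026,0,-0.014, 0.1,0,0.036,0,-0.015, 0.1,0,0.044,0,-0.015, 0.1,0,0.049,0,-0.015]'
python3 -m handwheel '[0.1,0,0.003,0,0, 0.1,0,0.004,0,0, 0.1,0,0.004,0,0, 0.1,0,0.004,0,0, 0.1,0,0.004,0,0]'
python3 rd.py 10
python3 - <<'E'
from h import *
o=[]
for c in ("side","top"):
    im=vision.read_camera(c); cv2.imwrite(f"pics/{c}2.png",im[:,:,::-1]);x,y,w,h=dict(side=(220,130,140,160),top=(200,130,140,160))[c]
    o.append(cv2.resize(im[y:y+h,x:x+w],None,fx=2.8,fy=2.8,interpolation=cv2.INTER_CUBIC))
cv2.imwrite("pics/i.png",np.hstack(o)[:,:,::-1])
E
```

```text
time_s: 13.07
tcp_pos: [0.4039, 0.2431, 0.303]
eef_rot: [-1.564, 0.007, -1.566]
force: [-0.3, 0.2, -6.3]
finger_gap: 0.178
time_s: 13.48
tcp_pos: [0.4036, 0.2928, 0.303]
eef_rot: [-1.564, 0.007, -1.58]
force: [-0.1, 0.2, -6.4]
finger_gap: 0.178
time_s: 13.9
tcp_pos: [0.4037, 0.2964, 0.303]
eef_rot: [-1.564, 0.007, -1.581]
force: [-0.8, -0.4, -5.8]
finger_gap: 0.176
14.4 [0.404 0.297 0.303] [-1.564  0.007 -1.58 ] F [ 0.025  0.178 -6.278] [0.377 0.321 0.513] T [0.088 0.07  0.013] [0.025 0.035 0.039] 0.18280215147084017
```

View pics/i.png

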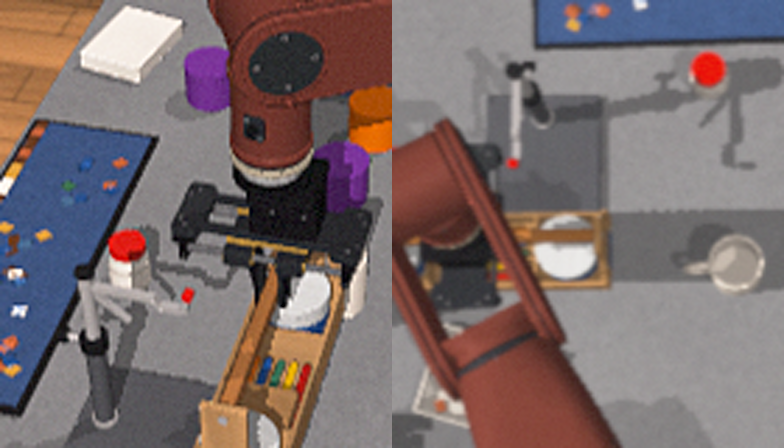

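```bash
python3 - <<'E'
import cv2
s=cv2.imread("pics/side2.png");t=cv2.imread("pics/top2.png")
def crop(im,x,y,w,h,k,n):
    a=cv2.resize(im[y:y+h,x:x+w],None,fx=k,fy=k,interpolation=cv2.INTER_CUBIC)
    for i in range(0,w,10): cv2.putText(a,str(x+i),(i*k,8),0,.3,(0,0,255),1); cv2.line(a,(i*k,8),(i*k,14),(0,0,255),1)
    for i in range(0,h,10): cv2.putText(a,str(y+i),(0,i*k+4),0,.3,(0,0,255),1)
    cv2.imwrite(n,a)
crop(s,280,210,75,115,5,"pics/j.png");crop(t,185,195,110,45,6,"pics/k.png")
E
```

```text
(no output)
```

View pics/j.png

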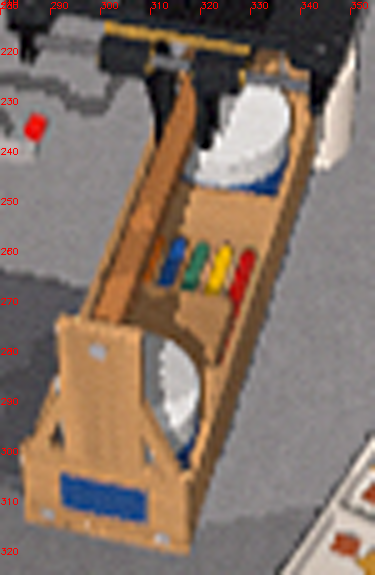

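View pics/k.png

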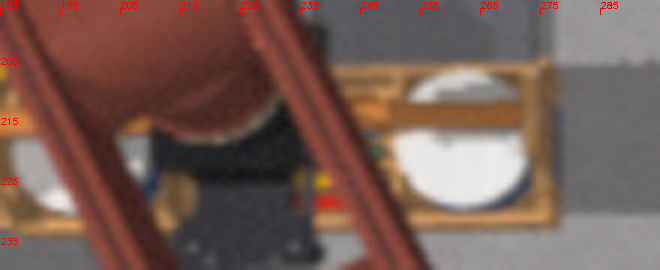

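```bash
python3 - <<'E'
from h import *
from scipy.optimize import least_squares
np.set_printoptions(precision=4,suppress=True)
C=[("side",(.048,.165,0),(284.8,314)),("side",(-.048,.165,0),(317,320)),("side",(0,.165,.176),(300.2,274.7)),
("side",(.0,0.157,.172),(303.2,272.5)),("side",(0,.03,.172),(313,246)),
("top",(0,-.165,.176),(276,213.3)),("top",(0,-.157,.172),(272,214)),("top",(-.048,-.165,.052),(276.5,232.7))]
def res(p):
    R=Ro.from_euler("xz",[p[4],p[3]]).as_matrix()
    return np.ravel([proj(c,R@np.array(X)+p[:3])[0]-uv for c,X,uv in C])
s=least_squares(res,[.4,.315,.155,0,0],loss="soft_l1",f_scale=.7);print(s.x);print(s.fun.reshape(-1,2))
J=s.jac;print("sd/px",np.sqrt(np.diag(np.linalg.inv(J.T@J))))
E
python3 rd.py 10
```

```text
[ 0.4003  0.3226  0.1572 -0.0067  0.0612]
[[ 0.184   0.2864]
 [ 0.667   1.0277]
 [-0.2262 -0.6046]
 [-2.3484  0.507 ]
 [ 0.3062 -4.7268]
 [-0.8182  0.4549]
 [ 0.8692 -0.0307]
 [ 0.2263 -0.5169]]
sd/px [0.0016 0.0039 0.0056 0.0101 0.0242]
15.0 [0.404 0.297 0.303] [-1.564  0.007 -1.58 ] F [ 0.015 -0.156 -6.423] [0.375 0.3   0.351] T [ 0.081  0.072 -0.009] [0.022 0.023 0.021] 0.1781453752954145
```

```bash
python3 - <<'E'
from h import *
for u,v in ((265.5,244),(258,237),(245,250),(281,240)):
    p,d=ray("side",u,v); s=(.2665-p[1])/d[1]; print(u,v,p+s*d)
E
```

```text
265.5 244 [0.57909071 0.2665     0.20006934]
258 237 [0.60159593 0.2665     0.22635952]
245 250 [0.65331825 0.2665     0.1541216 ]
281 240 [0.52572224 0.2665     0.23078269]
```

```bash

python3 -m handwheel '[0.1,0.002,0,-0.003,0, 0.1,0.007,0,-0.007,0, 0.1,0.015,0,-0.012,0, 0.1,0.024,0,-0.016,0, 0.1,0.034,0,-0.018,0]'
python3 -m handwheel '[0.1,0.01,0,0,0, 0.1,0.02,0,0,0, 0.1,0.03,0,0,0, 0.1,0.04,0,0,0, 0.1,0.05,0,0,0]'
python3 -m handwheel '[0.1,0.009,0,0,0, 0.1,0.018,0,0,0, 0.1,0.026,0,0,0, 0.1,0.032,0,0,0, 0.1,0.036,0,0,0]'
python3 -m handwheel '[0.1,0.002,0,0,0, 0.1,0.003,0,0,0, 0.1,0.003,0,0,0, 0.1,0.003,0,0,0, 0.1,0.003,0,0,0]'
python3 rd.py 10
python3 - <<'E'
from h import *
o=[]
for c in ("side","top"):
    im=vision.read_camera(c); cv2.imwrite(f"pics/{c}3.png",im[:,:,::-1]);x,y,w,h=dict(side=(220,170,120,140),top=(180,110,120,140))[c]
    o.append(cv2.resize(im[y:y+h,x:x+w],None,fx=3.3,fy=3.3,interpolation=cv2.INTER_CUBIC))
cv2.imwrite("pics/l.png",np.hstack(o)[:,:,::-1])
E
```

```text
time_s: 15.42
tcp_pos: [0.4382, 0.2966, 0.2838]
eef_rot: [-1.565, 0.006, -1.58]
force: [-0.6, 0.4, -6.7]
finger_gap: 0.177
time_s: 15.83
tcp_pos: [0.4895, 0.2966, 0.2839]
eef_rot: [-1.565, 0.006, -1.581]
force: [1.0, -0.1, -6.6]
finger_gap: 0.178
time_s: 16.25
tcp_pos: [0.5263, 0.2965, 0.2838]
eef_rot: [-1.565, 0.006, -1.581]
force: [-0.4, 0.6, -6.7]
finger_gap: 0.18
time_s: 16.67
tcp_pos: [0.529, 0.2966, 0.2839]
eef_rot: [-1.565, 0.006, -1.581]
force: [1.4, 0.4, -7.7]
finger_gap: 0.18
17.1667 [0.529 0.297 0.284] [-1.565  0.006 -1.581] F [ 0.17  -0.056 -6.342] [0.283 0.672 0.524] T [0.098 0.059 0.003] [0.024 0.017 0.025] 0.17885807763000328
```

View pics/l.png

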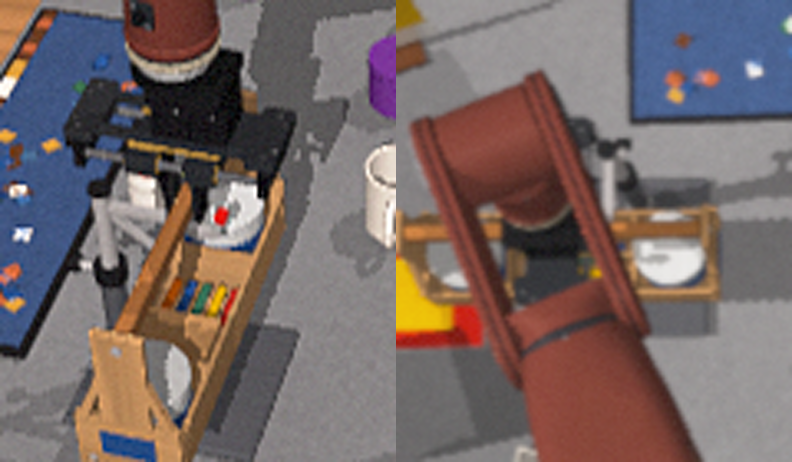

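The red cap sits on the robot side of the bar (side crop about (222,215)), with the arm under the bar. Lowering slowly.

```bash

python3 -m handwheel '[0.1,-0.001,0,-0.003,0, 0.1,-0.001,0,-0.008,0, 0.1,-0.001,0,-0.014,0, 0.1,-0.001,0,-0.02,0, 0.1,-0.001,0,-0.025,0]'
python3 -m handwheel '[0.1,0,0,-0.005,0, 0.1,0,0,-0.009,0, 0.1,0,0,-0.012,0, 0.1,0,0,-0.014,0, 0.1,0,0,-0.015,0]'
python3 rd.py 3
python3 -m handwheel '[0.1,0,0,-0.001,0, 0.1,0,0,-0.002,0, 0.1,0,0,-0.003,0, 0.1,0,0,-0.004,0, 0.1,0,0,-0.005,0]'
python3 rd.py 3
python3 -m handwheel '[0.1,0,0,-0.0005,0, 0.1,0,0,-0.001,0, 0.1,0,0,-0.0015,0, 0.1,0,0,-0.002,0, 0.1,0,0,-0.0025,0]'
python3 rd.py 4
```

```text
time_s: 17.68
tcp_pos: [0.5279, 0.2963, 0.2574]
eef_rot: [-1.566, 0.006, -1.581]
force: [-0.1, -1.6, -7.4]
finger_gap: 0.176
time_s: 18.1
tcp_pos: [0.5278, 0.2963, 0.242]
eef_rot: [-1.566, 0.006, -1.581]
force: [-1.0, -0.5, -6.6]
finger_gap: 0.177
18.25 [0.528 0.296 0.243] [-1.565  0.006 -1.581] F [-0.14  -0.148 -7.063] [0.297 0.505 0.389] T [0.11  0.068 0.02 ] [0.013 0.02  0.034] 0.18075565084788006
time_s: 18.67
tcp_pos: [0.528, 0.2964, 0.2375]
eef_rot: [-1.566, 0.006, -1.581]
force: [0.7, -0.4, -6.1]
finger_gap: 0.175
18.8167 [0.528 0.296 0.237] [-1.566  0.006 -1.581] F [ 0.136  0.133 -6.083] [0.848 0.577 0.462] T [ 0.09   0.069 -0.016] [0.027 0.038 0.016] 0.1751930133682925
time_s: 19.23
tcp_pos: [0.5279, 0.2963, 0.2349]
eef_rot: [-1.566, 0.006, -1.581]
force: [0.2, 0.1, -6.2]
finger_gap: 0.182
19.4333 [0.528 0.296 0.235] [-1.566  0.006 -1.581] F [ 0.098 -0.042 -6.651] [0.57  0.28  0.379] T [0.102 0.053 0.035] [0.038 0.013 0.013] 0.17453683789891383
```

```bash

python3 -m handwheel '[0.1,0,0,-0.0005,0, 0.1,0,0,-0.001,0, 0.1,0,0,-0.0015,0, 0.1,0,0,-0.0015,0, 0.1,0,0,-0.0015,0]'
python3 rd.py 4
python3 -m handwheel '[0.1,0,0,-0.0005,0, 0.1,0,0,-0.001,0, 0.1,0,0,-0.0015,0, 0.1,0,0,-0.0015,0, 0.1,0,0,-0.0015,0]'
python3 rd.py 4
```

```text
time_s: 19.85
tcp_pos: [0.5279, 0.2963, 0.2334]
eef_rot: [-1.566, 0.006, -1.581]
force: [0.4, 1.0, -6.9]
finger_gap: 0.178
20.05 [0.528 0.296 0.233] [-1.566  0.006 -1.581] F [ 0.054  0.375 -6.478] [0.57  0.13  0.555] T [0.095 0.042 0.007] [0.024 0.028 0.011] 0.1791107127262953
time_s: 20.47
tcp_pos: [0.5279, 0.2963, 0.232]
eef_rot: [-1.566, 0.006, -1.581]
force: [0.6, 0.1, -6.5]
finger_gap: 0.181
20.6667 [0.528 0.296 0.232] [-1.566  0.006 -1.581] F [ 0.159 -0.396 -6.45 ] [0.275 0.668 1.006] T [ 0.082  0.056 -0.027] [0.03  0.027 0.023] 0.1792501815156873
```

```bash

python3 -m handwheel '[0.1,0,0,-0.0005,0, 0.1,0,0,-0.001,0, 0.1,0,0,-0.0015,0, 0.1,0,0,-0.0015,0, 0.1,0,0,-0.0015,0]'
python3 rd.py 4
python3 -m handwheel '[0.1,0,0,-0.0005,0, 0.1,0,0,-0.001,0, 0.1,0,0,-0.001,0, 0.1,0,0,-0.001,0, 0.1,0,0,-0.001,0]'
python3 rd.py 4
```

```text
time_s: 21.08
tcp_pos: [0.5281, 0.2964, 0.2315]
eef_rot: [-1.565, 0.006, -1.581]
force: [-4.5, -1.5, 3.2]
finger_gap: 0.176
21.2833 [0.528 0.296 0.231] [-1.565  0.006 -1.581] F [-4.272 -0.916  4.909] [0.383 0.3   0.734] T [-0.445  0.902 -0.148] [0.029 0.028 0.023] 0.17744998519000288
time_s: 21.7
tcp_pos: [0.5281, 0.2965, 0.2315]
eef_rot: [-1.564, 0.006, -1.581]
force: [-4.9, -2.1, 6.3]
finger_gap: 0.177
21.9 [0.528 0.296 0.231] [-1.564  0.006 -1.581] F [-5.53  -1.754  6.826] [0.331 0.542 0.215] T [-0.597  1.078 -0.13 ] [0.021 0.029 0.028] 0.17844609662677952
```

```bash

python3 -m handwheel '[0.1,-0.001,0,0.0005,0, 0.1,-0.001,0,0.0005,0, 0.1,-0.001,0,0.0005,0, 0.1,-0.001,0,0.0005,0, 0.1,-0.001,0,0.0005,0]'
python3 rd.py 4
python3 - <<'E'
from h import *
o=[]
for c in ("side","top"):
    im=vision.read_camera(c); cv2.imwrite(f"pics/{c}4.png",im[:,:,::-1]);x,y,w,h=dict(side=(240,215,70,90),top=(210,130,70,90))[c]
    o.append(cv2.resize(im[y:y+h,x:x+w],None,fx=5.5,fy=5.5,interpolation=cv2.INTER_CUBIC))
cv2.imwrite("pics/m.png",np.hstack(o)[:,:,::-1])
E
```

```text
time_s: 22.32
tcp_pos: [0.5276, 0.2966, 0.2317]
eef_rot: [-1.564, 0.007, -1.581]
force: [2.2, 0.2, -1.2]
finger_gap: 0.175
22.5167 [0.527 0.297 0.232] [-1.564  0.006 -1.581] F [ 2.107  0.657 -2.702] [0.151 0.339 0.278] T [ 0.044 -0.344  0.073] [0.01  0.045 0.012] 0.17576790484069102
```

View pics/m.png

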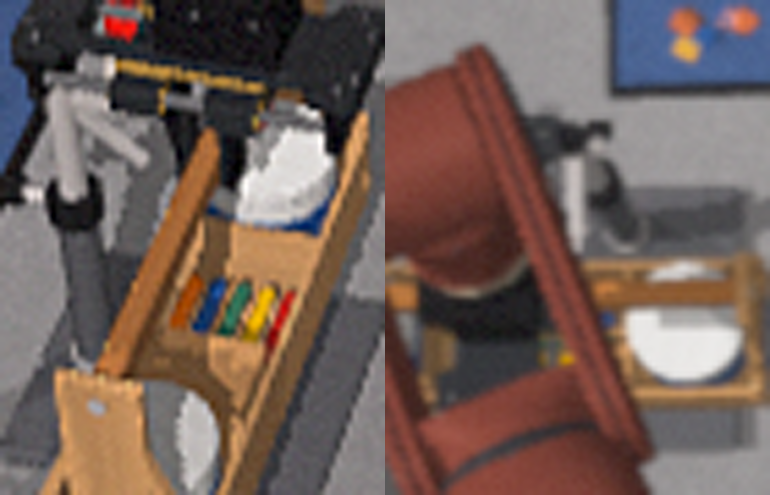

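View pics/side4.png

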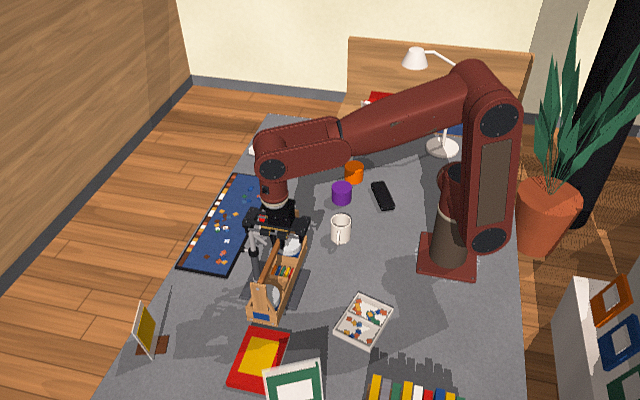

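```bash

python3 -m handwheel '[0.1,0,0,-0.0004,0, 0.1,0,0,-0.0004,0, 0.1,0,0,-0.0004,0, 0.1,0,0,-0.0004,0, 0.1,0,0,-0.0004,0]'
python3 rd.py 4
```

```text
time_s: 23.03
tcp_pos: [0.5273, 0.2965, 0.2317]
eef_rot: [-1.564, 0.006, -1.581]
force: [0.4, -0.5, -0.1]
finger_gap: 0.173
23.2333 [0.527 0.297 0.232] [-1.564  0.006 -1.581] F [ 0.584 -0.002  0.993] [0.284 0.411 0.242] T [-0.117 -0.079  0.031] [0.015 0.038 0.015] 0.1763317844424471
```

Hook carries the full weight (Fz about +1 N) and the residual moment is about 0. Easing the grip to 3 N while still holding.

```bash

python3 -m handwheel '[0.1,0,0,0,0, 0.1,0,0,0,0, 0.1,0,0,0,0, 0.1,0,0,0,0, 0.1,0,0,0,0]' 20
python3 rd.py 3
python3 -m handwheel '[0.1,0,0,0,0, 0.1,0,0,0,0, 0.1,0,0,0,0, 0.1,0,0,0,0, 0.1,0,0,0,0]' 8
python3 rd.py 3
python3 -m handwheel '[0.1,0,0,0,0, 0.1,0,0,0,0, 0.1,0,0,0,0, 0.1,0,0,0,0, 0.1,0,0,0,0]' 3
python3 rd.py 4
```

```text
time_s: 23.65
tcp_pos: [0.5274, 0.2965, 0.2316]
eef_rot: [-1.564, 0.006, -1.581]
force: [1.0, 0.5, 1.4]
finger_gap: 0.184
23.8 [0.527 0.297 0.232] [-1.564  0.006 -1.581] F [ 1.011 -0.569  1.091] [0.294 0.305 0.445] T [-0.106 -0.157  0.037] [0.033 0.007 0.008] 0.18066646447902993
time_s: 24.22
tcp_pos: [0.5274, 0.2965, 0.2317]
eef_rot: [-1.564, 0.006, -1.581]
force: [0.2, 0.3, 0.9]
finger_gap: 0.183
24.3667 [0.527 0.297 0.232] [-1.564  0.006 -1.581] F [1.438 0.223 0.343] [0.754 0.335 0.357] T [-0.067 -0.1    0.037] [0.022 0.01  0.009] 0.1842002376345701
time_s: 24.78
tcp_pos: [0.5274, 0.2966, 0.2316]
eef_rot: [-1.564, 0.007, -1.581]
force: [1.3, 0.4, 1.2]
finger_gap: 0.181
24.9833 [0.527 0.297 0.232] [-1.564  0.006 -1.581] F [1.403 0.122 0.428] [0.385 0.213 0.579] T [-0.088 -0.117  0.03 ] [0.031 0.024 0.026] 0.18331449401590716
```

```bash

python3 -m handwheel '[0.19,0,0,0,0, 0.2,0,0,0,0, 0.21,0,0,0,0, 0.23,0,0,0,0, 0.25,0,0,0,0]'
python3 -m handwheel '[0.25,0,0,0,0, 0.25,0,0,0,0, 0.25,0,0,0,0, 0.25,0,0,0,0, 0.25,0,0,0,0]'
python3 rd.py 3
python3 - <<'E'
from h import *
o=[]
for c in ("side","top"):
    im=vision.read_camera(c); cv2.imwrite(f"pics/{c}5.png",im[:,:,::-1]);x,y,w,h=dict(side=(230,215,90,120),top=(175,160,120,75))[c]
    cv2.imwrite(f"pics/n{c}.png",cv2.resize(im[y:y+h,x:x+w],None,fx=5,fy=5,interpolation=cv2.INTER_CUBIC)[:,:,::-1])
E
```

```text
time_s: 25.4
tcp_pos: [0.5272, 0.2965, 0.2315]
eef_rot: [-1.564, 0.006, -1.581]
force: [-0.4, -0.3, -0.4]
finger_gap: 0.234
time_s: 25.82
tcp_pos: [0.5272, 0.2965, 0.2315]
eef_rot: [-1.564, 0.006, -1.581]
force: [-0.3, -0.0, -0.4]
finger_gap: 0.25
25.9667 [0.527 0.296 0.231] [-1.564  0.006 -1.581] F [ 0.037 -0.093 -0.008] [0.452 0.529 0.439] T [-0.078  0.075 -0.006] [0.002 0.014 0.023] 0.258285621942216
```

View pics/nside.png

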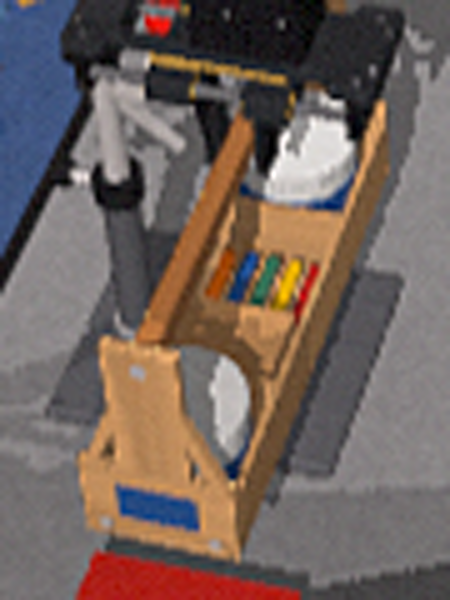

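View pics/ntop.png

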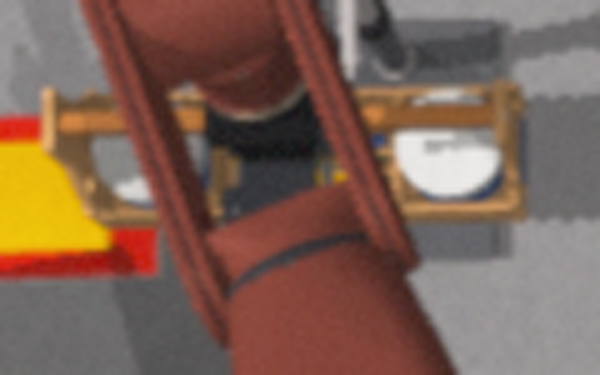

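```bash
python3 - <<'E'
from h import *
np.set_printoptions(precision=1,suppress=True)
b=np.array([0,-.049,.15]); seat=np.array([.5265,.2665,.235])
P=[("side",(.048,.165,0)),("side",(-.048,.165,0)),("side",(0,.165,.176)),("top",(0,.161,.176)),("top",(0,-.165,.176)),("top",(-.048,-.165,.052)),("top",(-.048,.165,.052))]
for th in (-.05,0,.05,.1):
    R=Ro.from_euler("xz",[th,-.01]).as_matrix()
    print(th,*[proj(c,R@(np.array(X)-b)+seat)[0] for c,X in P])
print("meas (247,321)(278,326.4)(258,283.6)(184.6,~181)(279.4,~180)")
E
```

```text
-0.05 [248.  320.7] [278.1 327.2] [256.4 289.2] [185.  183.9] [275.1 181.1] [280.2 200.8] [194.6 203.2]
0 [246.7 320.7] [277.1 327.3] [256.2 286.4] [184.4 183.3] [275.7 181.5] [279.1 201.1] [192.5 202.7]
0.05 [245.4 320.6] [276.1 327.1] [256.  283.5] [184.  182.6] [276.2 181.9] [277.9 201.4] [190.5 202.2]
0.1 [244.2 320.1] [275.1 326.8] [255.9 280.5] [183.7 181.9] [276.6 182.2] [276.7 201.7] [188.6 201.7]
meas (247,321)(278,326.4)(258,283.6)(184.6,~181)(279.4,~180)
```

```bash
cat > ov.py <<'E'
from h import *
b=np.array([0,-.049,.15]); seat=np.array([.5265,.2665,.235])
h=[];
def box(x0,x1,y0,y1,z): return [((x0,y0,z),(x1,y0,z)),((x1,y0,z),(x1,y1,z)),((x1,y1,z),(x0,y1,z)),((x0,y1,z),(x0,y0,z))]
E_=box(-.008,.008,-.157,.157,.172)+box(-.048,.048,-.165,.165,.052)+box(-.048,.048,-.165,.165,0)+[((-.02,.165,.176),(.02,.165,.176)),((-.02,-.165,.176),(.02,-.165,.176))]
def over(src,c,th,x,y,w,hh,k,dx=(0,0,0)):
    im=cv2.imread(src)[y:y+hh,x:x+w]; im=cv2.resize(im,None,fx=k,fy=k,interpolation=cv2.INTER_CUBIC)
    R=Ro.from_euler("xz",[th,-.01]).as_matrix()
    for A,B in E_:
        q=proj(c,[R@(np.array(A)-b)+seat+dx,R@(np.array(B)-b)+seat+dx])
        q=((q-[x,y]+.5)*k).astype(int); cv2.line(im,tuple(map(int,q[0])),tuple(map(int,q[1])),(0,255,0),1)
    return im
E
python3 - <<'E'
from ov import *
a=[over("pics/side5.png","side",t,235,225,85,110,4) for t in (0,.05)]
cv2.imwrite("pics/o.png",np.hstack(a))
a=[over("pics/top5.png","top",t,175,170,115,50,5) for t in (0,.05)]
cv2.imwrite("pics/p.png",np.vstack(a))
E
```

```text
(no output)
```

View pics/o.png

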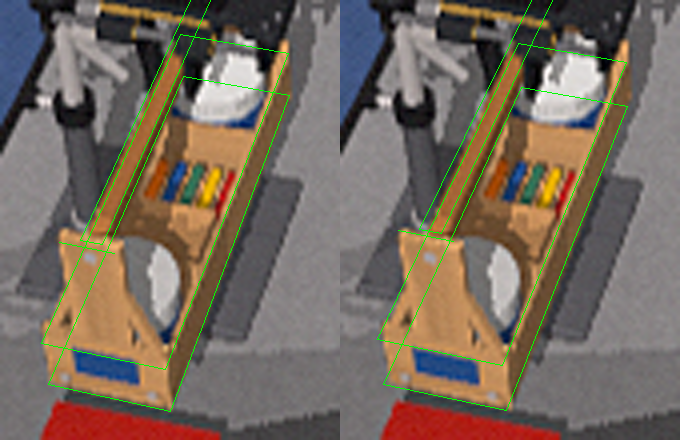

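View pics/p.png

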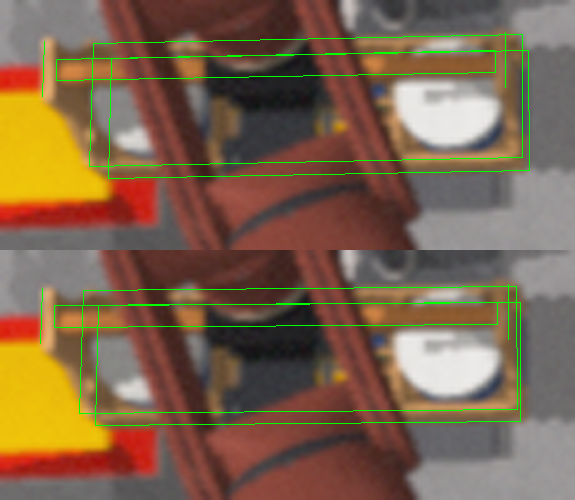

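```bash
python3 - <<'E'
from h import *
from scipy.optimize import least_squares
np.set_printoptions(precision=4,suppress=True)
X=[("side",(.048,.165,0)),("side",(-.048,.165,0)),("side",(0,.165,.176)),("top",(0,.161,.176)),("top",(0,-.161,.176)),("top",(-.048,.165,.052)),("top",(-.048,-.165,.052))]
sets={"table":[(293,214),(316.5,217.3),(303.3,180.5),(343.5,177),(429.5,173.7),(342.3,196),(424.8,194.2)],
"hook":[(247,321),(278,326.6),(258,284),(184.8,184),(278.5,182),(194,203.3),(279.4,202.5)]}
for n,uv in sets.items():
    for zf in (None,{"table":.0,"hook":.085}[n]):
        def res(p):
            R=Ro.from_euler("xz",[p[4],p[3]]).as_matrix()
            q=p.copy()
            r=[proj(c,R@np.array(P)+q[:3])[0]-u for (c,P),u in zip(X,uv)]
            r=list(np.ravel(r))
            if zf is not None: r.append((p[2]-zf)*1000/2)
            return np.array(r)
        s=least_squares(res,[.54,-.25 if n=="table" else .31,.05,0,0],loss="soft_l1",f_scale=.7)
        print(n,zf,s.x);print(s.fun[:14].reshape(-1,2).round(1).tolist())
E
```

```text
table None [ 0.5543 -0.2561  0.0042  0.0035  0.0028]
[[0.1, -0.3], [0.1, 0.1], [0.0, 0.2], [0.1, -0.0], [0.3, 0.5], [-0.5, -0.0], [0.0, -0.9]]
table 0.0 [ 0.5551 -0.2561  0.0005  0.0059  0.0131]
[[-0.0, 0.0], [-0.0, 0.4], [0.1, 0.3], [0.6, -0.0], [0.4, 0.5], [-0.3, -0.0], [-0.1, -0.9]]
hook None [ 0.5255  0.316   0.0794 -0.0028  0.0469]
[[0.4, -0.3], [-0.1, 0.4], [0.0, -0.1], [1.6, -0.2], [-1.4, 0.4], [-1.0, 0.0], [0.6, -0.7]]
hook 0.085 [ 0.5244  0.3164  0.0844 -0.0044  0.0354]
[[0.5, -0.8], [0.0, 0.0], [-0.1, -0.0], [0.7, -0.1], [-2.3, 0.3], [-1.6, 0.1], [0.1, -0.7]]
```

Jaws are clear of the bar: force and moment are back at the free-air values, and the caddy is staying on the hook. Retreating straight up.

```bash

python3 -m handwheel '[0.3,0,0,0,0, 0.36,0,0,0,0, 0.42,0,0,0,0, 0.48,0,0,0,0, 0.55,0,0,0,0]'
python3 -m handwheel '[0.55,0,0,0.003,0, 0.55,0,0,0.008,0, 0.55,0,0,0.015,0, 0.55,0,0,0.025,0, 0.55,0,0,0.035,0]'
python3 rd.py 1
python3 -m handwheel '[0.55,0,0,0.015,0, 0.55,0,0,0.03,0, 0.55,0,0,0.05,0, 0.55,0,0,0.07,0, 0.55,0,0,0.09,0]'
python3 -m handwheel '[0.55,-0.02,-0.01,0.02,0, 0.55,-0.05,-0.03,0.03,0, 0.55,-0.08,-0.06,0.03,0, 0.55,-0.11,-0.09,0.03,0, 0.55,-0.14,-0.12,0.03,0]'
python3 -m handwheel '[0.55,-0.02,-0.035,0,0, 0.55,-0.03,-0.07,0,0, 0.55,-0.03,-0.105,0,0, 0.55,-0.03,-0.14,0,0, 0.55,-0.03,-0.17,0,0]'
python3 -m handwheel '[0.55,0,-0.035,0,0, 0.55,0,-0.07,0,0, 0.55,0,-0.105,0,0, 0.55,0,-0.14,0,0, 0.55,0,-0.17,0,0]'
python3 - <<'E'
from h import *
for c in ("side","top"):
    im=vision.read_camera(c); cv2.imwrite(f"pics/{c}6.png",im[:,:,::-1]);x,y,w,h=dict(side=(230,215,90,120),top=(170,145,120,75))[c]
    cv2.imwrite(f"pics/q{c}.png",cv2.resize(im[y:y+h,x:x+w],None,fx=5 if c=="side" else 6.5,fy=5 if c=="side" else 6.5,interpolation=cv2.INTER_CUBIC)[:,:,::-1])
E
```

```text
time_s: 26.48
tcp_pos: [0.5271, 0.2965, 0.2314]
eef_rot: [-1.564, 0.006, -1.581]
force: [-0.1, -0.6, -0.4]
finger_gap: 0.481
time_s: 26.9
tcp_pos: [0.5273, 0.2966, 0.2678]
eef_rot: [-1.564, 0.007, -1.581]
force: [0.3, -0.1, 0.2]
finger_gap: 0.551
26.95 [0.528 0.297 0.271] [-1.56   0.008 -1.581] F [0.499 0.586 3.333] [0. 0. 0.] T [-0.042  0.011  0.008] [0. 0. 0.] 0.549395791584664
time_s: 27.37
tcp_pos: [0.5284, 0.297, 0.3624]
eef_rot: [-1.559, 0.008, -1.581]
force: [-0.5, -0.3, -0.1]
finger_gap: 0.551
time_s: 27.78
tcp_pos: [0.3887, 0.1778, 0.3932]
eef_rot: [-1.558, 0.009, -1.58]
force: [-0.4, -0.8, 0.6]
finger_gap: 0.547
time_s: 28.2
tcp_pos: [0.3581, 0.0061, 0.3945]
eef_rot: [-1.554, 0.008, -1.58]
force: [0.2, -0.2, -0.1]
finger_gap: 0.551
time_s: 28.62
tcp_pos: [0.3576, -0.1661, 0.3955]
eef_rot: [-1.553, 0.006, -1.581]
force: [0.3, 1.2, -0.5]
finger_gap: 0.547
```

View pics/qside.png

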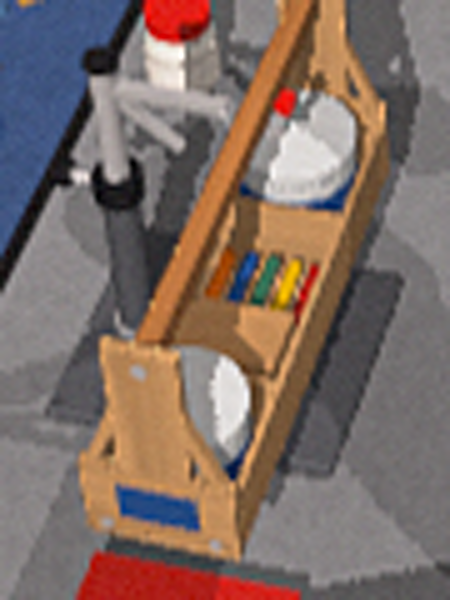

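View pics/qtop.png

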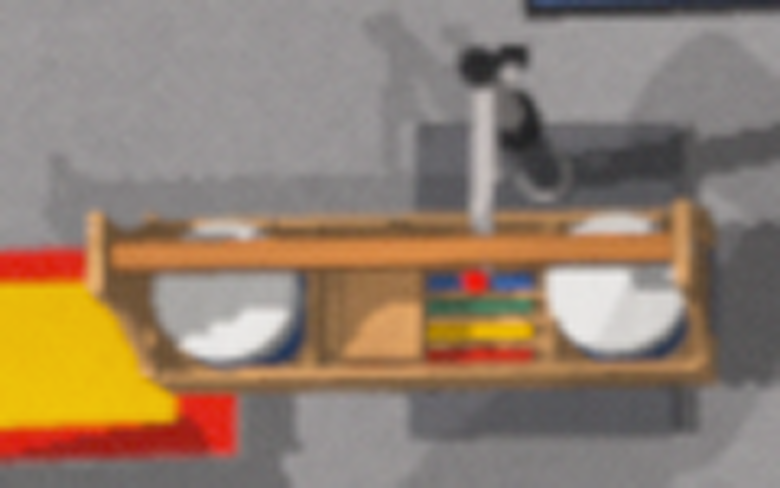

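```bash
cat > ft.py <<'E'
from h import *
from scipy.optimize import least_squares
np.set_printoptions(precision=4,suppress=True)
X=[("side",(.048,.165,0)),("side",(-.048,.165,0)),("side",(0,.165,.176)),("top",(0,.161,.176)),("top",(0,-.161,.176)),("top",(-.048,.165,.052)),("top",(-.048,-.165,.052)),("top",(0,.157,.172)),("top",(0,-.157,.172)),("top",(.048,.165,.052)),("top",(.048,-.165,.052)),("side",(-.048,-.165,.052))]
uv=[(247,321),(278,326.6),(258,284),(184.6,183.9),(275.1,182.4),(194.3,203.3),(279.3,203),(187.2,184.2),(273.4,183),(192.3,178.8),(279.3,177.6),(307.4,241)]
def res(p):
    R=Ro.from_euler("xyz",[p[4],p[5],p[3]]).as_matrix()
    return np.ravel([proj(c,R@np.array(P)+p[:3])[0]-u for (c,P),u in zip(X,uv)])
s=least_squares(res,[.54,.31,.05,0,0,0],loss="soft_l1",f_scale=.7)
print(s.x,np.sqrt(np.diag(np.linalg.inv(s.jac.T@s.jac)))*.6);print(s.fun.reshape(-1,2).round(1).tolist())
E
python3 ft.py
python3 - <<'E'
from ov import *
a=[over("pics/side6.png","side",t,235,210,85,120,4,(0,0,0)) for t in (0,.04)]
cv2.imwrite("pics/o2.png",np.hstack(a))
a=[over("pics/top6.png","top",t,175,165,115,50,6) for t in (0,.04)]
cv2.imwrite("pics/p2.png",np.vstack(a))
E
```

```text
[ 0.5237  0.3188  0.0833 -0.0071  0.043   0.0006] [0.0012 0.0014 0.0022 0.0045 0.0102 0.0088]
[[0.3, -0.2], [-0.2, 0.7], [-0.2, 0.2], [0.6, 0.0], [0.9, 0.4], [-2.4, 0.1], [-0.3, -0.8], [-0.6, -0.0], [1.5, 0.0], [0.2, -0.0], [-0.4, 0.1], [-0.1, -0.9]]
```

View pics/o2.png

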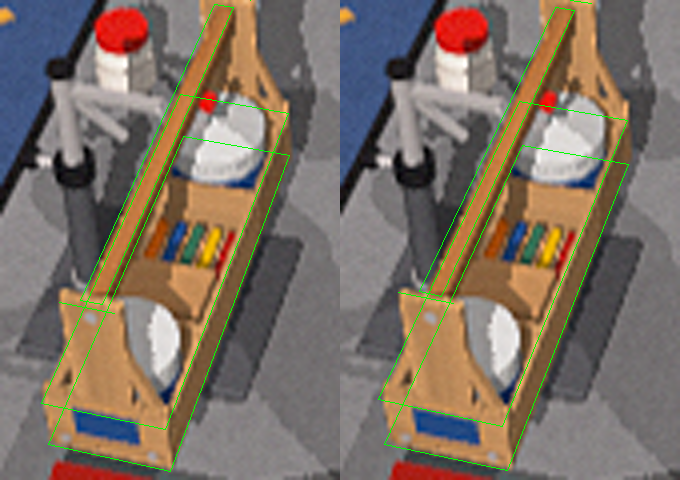

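View pics/p2.png

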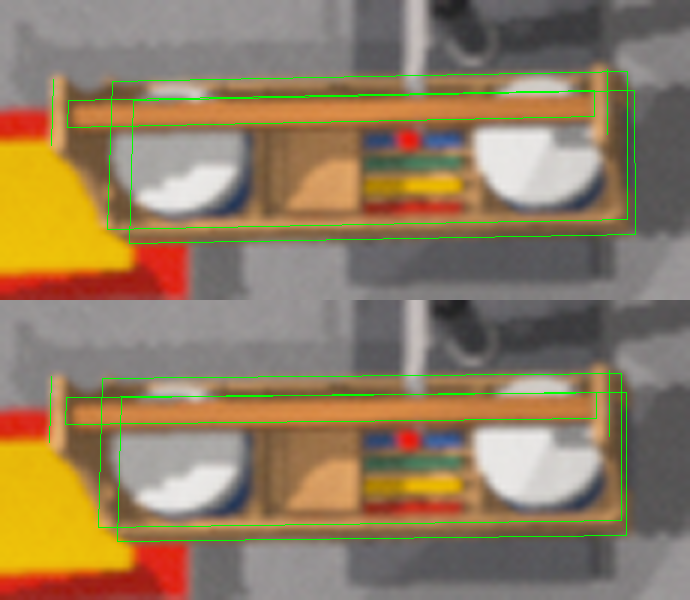

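```bash
python3 - <<'E'
import cv2,numpy as np
def g(n): return cv2.cvtColor(cv2.imread(f"pics/{n}.png"),cv2.COLOR_BGR2GRAY).astype(np.float32)
for c,rois in (("side",[(243,282,38,45),(262,255,25,25)]),("top",[(180,175,18,22),(262,172,22,36)])):
    for a in (4,5):
        for r in rois:
            x,y,w,h=r
            A=g(f"{c}{a}")[y:y+h,x:x+w];B=g(f"{c}6")[y:y+h,x:x+w]
            M=np.eye(2,3,dtype=np.float32)
            try:
                cc,M=cv2.findTransformECC(A,B,M,cv2.MOTION_TRANSLATION); print(c,a,r,round(cc,3),M[:,2].round(2))
            except Exception as e: print(c,a,r,"fail")
E
python3 - <<'E'
from h import *
im1=vision.read_camera("side");cv2.imwrite("pics/side7.png",im1[:,:,::-1])
im2=vision.read_camera("top");cv2.imwrite("pics/top7.png",im2[:,:,::-1])
for n in ("side","top"):
    print(np.abs(cv2.imread(f"pics/{n}7.png")[160:340,180:320].astype(int)-cv2.imread(f"pics/{n}6.png")[160:340,180:320]).mean())
print(ctrl.get_state()["time_s"])
E
```

```text
side 4 (243, 282, 38, 45) 0.927 [ 0.12 -0.04]
side 4 (262, 255, 25, 25) 0.816 [ 0.37 -0.08]
side 5 (243, 282, 38, 45) 0.935 [ 0.03 -0.13]
side 5 (262, 255, 25, 25) 0.87 [0.27 0.04]
top 4 (180, 175, 18, 22) 0.858 [-0.29  0.08]
top 4 (262, 172, 22, 36) 0.873 [ 0.43 -0.27]
top 5 (180, 175, 18, 22) 0.936 [-0.49 -0.1 ]
top 5 (262, 172, 22, 36) 0.878 [ 0.37 -0.29]
3.00984126984127
1.892936507936508
28.8167
```

```bash
python3 - <<'E'
import cv2
s=cv2.imread("pics/side7.png");t=cv2.imread("pics/top7.png")
def crop(im,x,y,w,h,k):
    a=cv2.resize(im[y:y+h,x:x+w],None,fx=k,fy=k,interpolation=cv2.INTER_CUBIC)
    for i in range(0,w,5): cv2.putText(a,str(x+i),(i*k,8),0,.3,(0,0,255),1); cv2.line(a,(i*k,8),(i*k,14),(0,0,255),1)
    for i in range(0,h,5): cv2.putText(a,str(y+i),(0,i*k+4),0,.3,(0,0,255),1)
    return a
cv2.imwrite("pics/r.png",cv2.hconcat([crop(s,275,200,40,45,9),crop(s,245,275,40,45,9)]))
cv2.imwrite("pics/s.png",cv2.hconcat([crop(t,178,170,40,40,9),crop(t,252,170,40,40,9)]))
E
```

```text
(no output)
```

View pics/r.png

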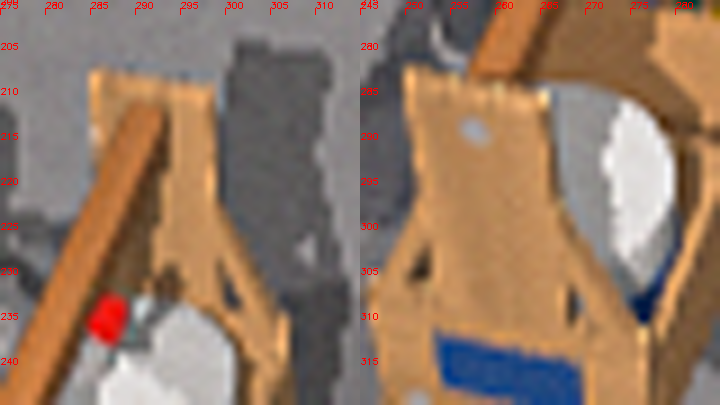

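View pics/s.png

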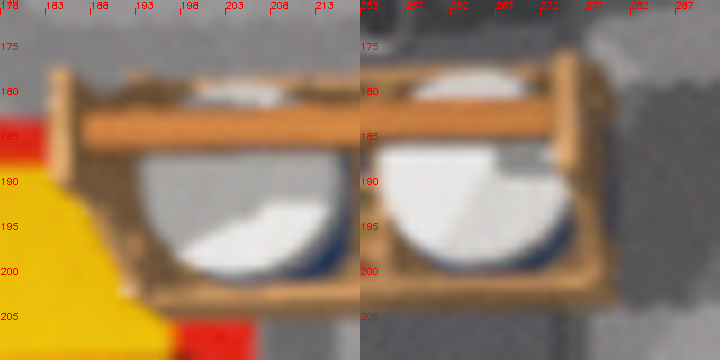

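```bash
python3 - <<'E'
from h import *
from scipy.optimize import least_squares
np.set_printoptions(precision=4,suppress=True)
def t(s,u,g): 
    f=lambda P:np.r_[proj("side",P-[0,.004,0])[0]-s,proj("top",P)[0]-u]
    r=least_squares(f,g); return r.x,r.fun
for n,a,b in (("hook",((257.4,283.3),(184.3,183.5)),((291.5,208.2),(274.3,181.7))),("table",((303.2,179.7),(343.3,176.3)),((323,132.7),(428.9,173.4)))):
    A,fa=t(*a,[.53,.4,.2]);B,fb=t(*b,[.53,.1,.2]); d=A-B
    print(n,A,B,fa.round(1),fb.round(1),"len",np.linalg.norm(d),"tilt",np.arctan2(d[2],d[1]))
E
```

```text
hook [0.5275 0.4759 0.2644] [0.5241 0.1552 0.263 ] [ 0.1  0.  -0.  -0.2] [-0. -0.  0.  0.] len 0.3206654443242237 tilt 0.0041877699962499125
table [ 0.5564 -0.0946  0.1797] [ 0.5578 -0.4142  0.1815] [-0. -0.  0.  0.] [ 0.  0. -0. -0.] len 0.3196291459102847 tilt -0.005795149912927199
```

Direct two-view triangulation of both end-board tops puts them at z = 0.264 and 0.263 m, a tilt of about 0.004 rad. The same method gives -0.006 rad for the caddy standing on the table. Last look at the whole scene.

```bash
python3 - <<'E'
from h import *
vision.read_camera("side")
im=vision.read_camera("top");cv2.imwrite("pics/top8.png",im[:,:,::-1])
S=ctrl.get_state();print(S["time_s"],np.abs(S["qvel"]).max(),S["force"])
E
```

```text
28.9167 0.018414599559505085 [-0.83843505 -0.14140647  0.06256809]
```

View pics/top8.png

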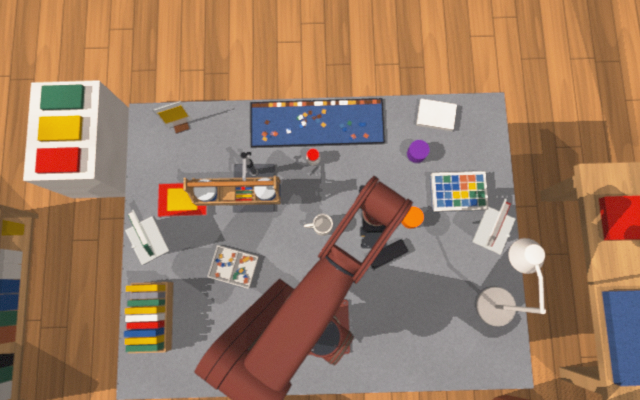

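The caddy hangs on the hook at (232,190) with both tins in it. The mug, jar, box, book, tray and case are where they were, and the arm is clear. Handing in.

```bash
python3 -c "
from plant import finish_job
print(finish_job())"
```

```text
the job is handed in; nothing more can be done
None
```

The caddy hangs on the hook, resting and very nearly level, with both tins in it. I handed the job in at 28.9 s.

**What I did:**
- **Feeling the weight:** two short lifts at different grips gave a weight of about 6.6 N. The balance point lies about 49 mm towards -y from the middle, so the full tin is at the -y end.
- **Hanging:** I gripped 30 mm beside the balance point and carried the caddy round to the front of the hook. I lowered it slowly until the hook carried all the weight, then eased the grip from 60 to 3 N and let go.

**Last checks:**
- **At release:** force and moment went back to free-air values, and the pictures before and after show no movement beyond noise (at most about 0.5 px).
- **Level:** the two end-board tops measured 264 and 263 mm high from two views, a tilt of about 0.2°.
- **Other things:** the mug, jar, box, book, tray and case look unmoved in the last top picture.

**What disagreed or went less smoothly:**
- **Tilt fit:** a coarser fit to hand-picked corners gave a tilt of about 2.5°. I trusted the direct measurement, because it also read level (-0.3°) for the caddy standing on the table.
- **Slip in the grip:** stopping for a reading in mid-travel jerked the arm and turned the caddy about 2° in the grip. It stayed upright.
- **Press on the hook:** when lowering, the hook briefly took about 13 N before I eased off.

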